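Turn the fan controller's dial one click and start it

TASK

On the bench controller with the big round knurled dial, turn the dial one click clockwise with a fingertip, from the one-dot setting until it clicks in at the two-dot setting, then press the start button beside it fully down and let it go. Do not pick anything up, do not shove the controller along the bench, and leave the other controller with its bar-shaped knob and the things lying around alone.

Things in the scene. Friction and masses are not known exactly. Their poses are not given: they have to be found in the camera images.
- fan_unit: the controller to work: a grey box 200 (x) x 130 (y) x 58 mm high with a bare metal top panel, standing loose on rubber feet (2.5 kg). Origin at the centre of its underside; +x points to its back, about away from the robot; z up. The dial's axis is vertical, 30 mm to +x of the origin; the start button 73 mm to -x, toward the robot. Dots on the panel beyond the dial mark its settings (see the dial)
- fan_dial (a joint): angle of the dial, rad, grows clockwise seen from above. It clicks in at 0 (one dot, at the left; where it starts), 0.63 (two dots, straight to the unit's +x) and 1.26 (three dots, right). A spring pulls it to the nearest click from within 0.31 rad; past half-way it snaps on. Overcoming a click takes about 0.06 N m (1.8 N along the surface 35 mm from the axis)
- dial_top (a point): centre of the dial's flat top, on its axis. The dial is a black disc 92 mm in diameter over its fine ribs (too wide to grip), 24 mm tall; its top is 82 mm above the bench. The top is flat to 42 mm from the axis: a fingertip pressed down on it (some 10 N) and moved round the axis drags it along; the rim can also be rubbed round from the side
- dial_mark (a point): outer end of the white pointer line on the dial's top, 41 mm from the axis; turns with the dial
- start (a joint): how far the start button is pressed, m: 0 up, 0.006 fully down. It springs back when let go; fully down takes 5 N
- start_top (a point): centre of the top of the start button, a grey round cap 20 mm in diameter in a black collar, which is pressed straight down. The cap stands 10 mm proud of the collar; its top is 80 mm above the bench when up
- lamp_unit: the other controller, to be left alone: the same grey box with a bar-shaped knob in place of the dial and no button. Origin at the centre of its underside
- lamp_tip (a point): end of the bar of that knob (bar 42 mm long, 14 mm wide), 20 mm from its axis and about 95 mm above the bench
- wood_block_2: bystander: hardwood block 45 x 90 x 45 mm, origin at the centre of its underside
- tape_measure: bystander: yellow tape measure 65 x 70 x 35 mm, origin at the centre of its underside
- tin_screws: bystander: round open tin of screws, 75 mm in diameter, 46 mm high, origin at the centre of its underside

How it is judged:
By the outcome, as a careful person would: the job done as asked, in the order asked, and still so for the second after the job is handed in, with the robot touching nothing.
It also fails if it takes over 40 s, if anything falls off the work surface, if the arm or the gripper's body presses on something with over 40 N, if the wrist force passes 120 N, or if a joint passes its speed limit or range.

ROBOT

A 6-joint arm with a two-finger parallel gripper is mounted at the origin on a cart in front of the work surface, level with it; the furniture and walls round the work are solid. World frame = base frame: x ahead of the robot, y to its left, z up, the work surface at z = 0. Lengths are in m, angles in rad, forces in N, time in s.
With the tool pointing down it reaches from about 0.275 to 0.85 m from the base axis. Payload 19 kg.
Tool frame: the origin (TCP) lies midway between the tips of the shut fingers; the grasp point (between the pads) lies 19 mm behind it (r.grip_depth is the distance from the TCP to the grasp point, in m); z points along the fingers, y is the line along which they close (so a half turn about z gives the same grasp; the last joint's range is limited). The gripper opens to 85 mm and grips with 20 to 120 N. Pads are 22 mm wide; open, the fingers measure 114 mm over their backs; the gripper's body (76 mm by 85 mm) begins 54 mm behind the grasp point. The pads swing forward as they close: fully open they stand 13 mm farther back than shut.
Start: joints at [1.173, 0.15, 1.437, -0, 1.554, -0.134], TCP at [0.15, 0.555, 0.231] pointing down, gripper open.
Joint ranges: [-2.8, 2.8], [-0.68, 2.1], [0.12, 2.68], [-1.39, 4.53], [0.16, 2.79], [-2.81, 2.81]. Speed limits (rad/s): [1.89, 1.89, 2.22, 3.01, 3.01, 3.01].

INTERFACE

Orientations are given as [roll, pitch, yaw] about the fixed x, y, z axes, in that order (R = Rz(yaw) Ry(pitch) Rx(roll)).
In Python, from plant import r, cams, finder gives the robot as it stands.
- The arm moves only by the tool servo_tool, never from a script. Its argument "steps" is one flat list of numbers, 7 for each row, row after row: the turn, a rotation vector about the world's x, y, z in degrees, then the shift along the world's x, y, z in units of 30 mm (1.0 is 30 mm), then the closure, from 0 (fully open) to 1 (shut). In form: [ax, ay, az, x, y, z, jaw, ax, ay, az, x, y, z, jaw, ...]. A call has 1 to 12 rows; each row is the pose to reach, as a shift and turn from the pose commanded when the call began; what a row does not reach only later rows make up. A row lasts 1/8 s, in which the tool goes at most 62.5 mm and 10.7 degrees, less where a joint would pass 70% of its speed; a pose out of reach is approached as far as the arm can. A call with a gripper value outside its range is refused whole. The fingers move at their own pace and stop on an object; "force" is the grip in N (left out, the last holds). Time passes only in rows, so rows that repeat a pose let the fingers close. It gives the time, the measured TCP pose, the force, the opening and the grip force at its end, in the units of the state.
- r.state(): the state, without advancing time (a new reading comes with each control period).
- cams.camera(name): name is "scene" or "top"; returns a dict with "img" (400x640x3 uint8, red, green, blue), "fx", "fy", "cx", "cy" (pixels), "position" and "rotation" of the camera in the world. Camera axes: x right, y down, z forward; pixel columns grow to the right and rows downward; lengths in m; the calibration is good to about 2 mm. A picture is of the moment at which its call begins. There is no depth.
- r.finish_job(): hands the job in; it is judged then, once.
Trained networks look in the newest picture that a camera, given by its name, has taken for a name from the list of things; names that differ only in an ending like _2 or _b are one class to them, and where a whole thing is asked for, a point or a joint stands for the part that bears it (a point fixed in the world has none). Each returns a list of dicts, best first, with "conf" (0 to 1); they miss things now and then, are a little off and sometimes report something else, mostly with a low value. They report only what shows in the picture. A call takes as long as a camera call.
- finder.look_for(query, camera): "rect" ([left, top, right, bottom] in pixels, round what is visible of it).
The state is a dict: "clock": time; "joint_positions": joint angles; "qd": joint speeds; "tau": joint torques, N m; "eef_pos": TCP position; "tool_rot": TCP orientation; "ft_force": force on the tool from outside, world axes, zero at the start; "wrist_torque": the same for the moment, N m; "finger_gap": finger opening in m; "finger_force": force on a finger pad.
Only numpy, scipy, OpenCV 4.12 (cv2) and the standard library are available. Lean on these libraries where they do the work, as an engineer would, in place of code of your own. Each camera call takes 0.05 s, during which the arm holds its last target. There are 200 camera calls.

## Working session

There is one attempt and no reset: what is moved stays moved. The work goes in short steps, Python scripts to look and compute and a tool call to move; the robot and the scene stay as the last step left them, time stands still between calls to the robot, and variables do not carry over. Pictures are saved under pics/ and viewed, at most 10 in all, crops included, and the job is handed in when it is done.

Besides the shell and the picture viewer there is one more tool, called after ">>>" as name(argument=value, ...), one argument or row to a line, values as JSON. servo_tool: Moves the arm, as the interface text tells. Its arguments: {"type":"object","properties":{"steps":{"type":"array","items":{"type":"number"}},"force":{"type":"number"}},"required":["steps"]}

```bash
mkdir -p pics; cat > h.py <<'E'
import numpy as np, cv2
from plant import r,cams,finder
def ray(c,u,v):
    d=np.array(c["rotation"])@np.array([(u-c["cx"])/c["fx"],(v-c["cy"])/c["fy"],1]); return np.array(c["position"]),d
def atz(c,u,v,z):
    p,d=ray(c,u,v); return p+d*(z-p[2])/d[2]
def proj(c,X):
    q=np.array(c["rotation"]).T@(np.array(X)-np.array(c["position"])); return [c["fx"]*q[0]/q[2]+c["cx"],c["fy"]*q[1]/q[2]+c["cy"]]
E
python3 - <<'E'
from h import *
Z=dict(fan_unit=.058,fan_dial=.082,dial_mark=.082,start_top=.08,lamp_unit=.058,lamp_tip=.095,wood_block_2=.045,tape_measure=.035,tin_screws=.046)
ims=[]
for n in("top","scene"):
    c=cams.camera(n); im=c["img"][:,:,::-1].copy(); cv2.imwrite(f"pics/{n}0.png",im)
    print(n,np.round(c["position"],3))
    for k,z in Z.items():
        for o in finder.look_for(k,n)[:2]:
            b=o["rect"];u,v=(b[0]+b[2])/2,(b[1]+b[3])/2
            print(k,round(o["conf"],2),np.round(b),np.round(atz(c,u,v,z),3))
E
```

```text
top [ 0.441 -0.047  1.69 ]Traceback (most recent call last):
  File "<stdin>", line 10, in <module>
  File "h.py", line 6, in atz
    p,d=ray(c,u,v); return p+d*(z-p[2])/d[2]
                                        ~^^^
IndexError: invalid index to scalar variable.
```

View pics/top0.png

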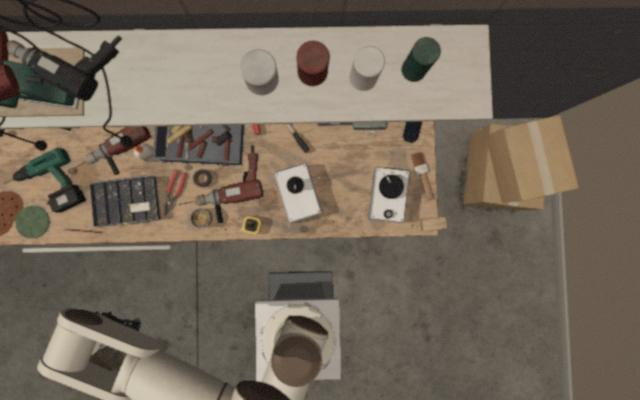

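The top view shows the fan unit with the dial at about (391,187) and the button at (388,213). The lamp unit is at (297,193). The camera rotation is given as Euler angles, so I'll fix the helper.

```bash
sed -i '1a from scipy.spatial.transform import Rotation as Ro\ndef RM(c):\n    a=np.array(c["rotation"]); return a if a.ndim==2 else Ro.from_euler("xyz",a).as_matrix()' h.py; sed -i 's/np.array(c\["rotation"\])@/RM(c)@/; s/np.array(c\["rotation"\]).T/RM(c).T/' h.py
python3 - <<'E'
from h import *
Z=dict(fan_unit=.058,fan_dial=.082,dial_mark=.082,start_top=.08,lamp_unit=.058,lamp_tip=.095,wood_block_2=.045,tape_measure=.035,tin_screws=.046)
S=r.state();print(S["eef_pos"],S["tool_rot"],S["ft_force"],S["clock"])
for n in("top","scene"):
    c=cams.camera(n); im=c["img"][:,:,::-1].copy(); cv2.imwrite(f"pics/{n}0.png",im)
    print(n,np.round(c["position"],3),c["rotation"],c["fx"])
    for k,z in Z.items():
        for o in finder.look_for(k,n)[:2]:
            b=o["rect"];u,v=(b[0]+b[2])/2,(b[1]+b[3])/2
            print(k,round(o["conf"],2),np.round(b),np.round(atz(c,u,v,z),3))
    if n=="top": cv2.imwrite("pics/topc.png",cv2.resize(im[150:240,340:460],None,fx=6,fy=6,interpolation=cv2.INTER_CUBIC))
E
```

```text
[0.14985524 0.55491652 0.23076187] [-3.14057017e+00 -1.73148672e-04  2.87783271e+00] [-0.06620049 -0.17848944  0.0444207 ] 0.1
top [ 0.441 -0.047  1.69 ] [-3.08318681 -0.01394539 -1.59270186] 438.28040205747897
fan_unit 0.75 [369. 166. 408. 221.] [ 0.544 -0.354  0.058]
fan_unit 0.28 [379. 177. 407. 197.] [ 0.571 -0.371  0.058]
fan_dial 0.93 [378. 175. 405. 196.] [ 0.574 -0.363  0.082]
dial_mark 0.67 [378. 176. 402. 200.] [ 0.565 -0.356  0.082]
lamp_unit 0.91 [274. 164. 322. 225.] [ 0.551 -0.015  0.058]
lamp_tip 0.5 [288. 178. 303. 190.] [ 0.585 -0.008  0.095]
wood_block_2 0.9 [420. 219. 445. 230.] [ 0.428 -0.519  0.045]
tape_measure 0.87 [240. 219. 265. 236.] [0.429 0.16  0.035]
tin_screws 0.81 [190. 208. 211. 227.] [0.472 0.349 0.046]
scene [-0.067 -1.291  1.262] [-2.28259455e+00 -4.13396337e-04 -4.55457853e-01] 488.2768365923147
fan_unit 0.66 [332. 247. 400. 297.] [ 0.528 -0.395  0.058]
fan_dial 0.63 [358. 250. 386. 270.] [ 0.56  -0.376  0.082]
dial_mark 0.87 [361. 248. 386. 274.] [ 0.562 -0.383  0.082]
lamp_unit 0.73 [294. 186. 354. 233.] [ 0.541 -0.056  0.058]
lamp_tip 0.59 [360. 250. 388. 274.] [ 0.552 -0.396  0.095]
wood_block_2 0.7 [346. 300. 372. 336.] [ 0.424 -0.533  0.045]
tape_measure 0.78 [270. 186. 287. 200.] [0.433 0.137 0.035]
tin_screws 0.63 [261. 154. 277. 172.] [0.47  0.328 0.046]
```

View pics/topc.png

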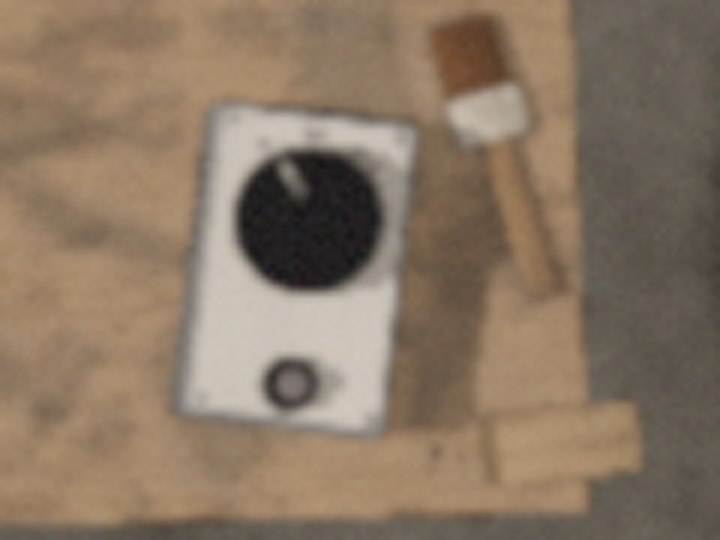

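View pics/scene0.png

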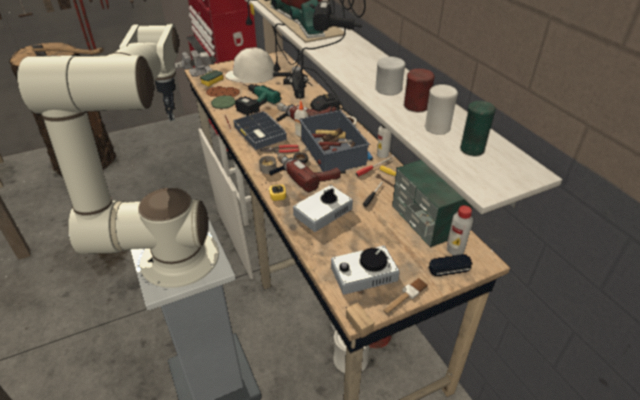

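The top crop shows the dial centred near full-image (391.7,186.7), its pointer up-left, and the button near (388.5,214). In the scene view the dial is near (374,258) and the button near (345,267). Next I'll refine these with dark-blob fits.

```bash
python3 - <<'E'
from h import *
out={}
for n,roi in(("top",(365,160,412,225)),("scene",(328,240,400,280))):
    c=cams.camera(n); x0,y0,x1,y1=roi
    g=c["img"][y0:y1,x0:x1].max(2)
    for th in (70,):
        m=(g<th).astype(np.uint8)
        N,l,s,ce=cv2.connectedComponentsWithStats(m)
        for i in range(1,N):
            if s[i,4]>8:print(n,th,s[i],ce[i]+[x0,y0], np.round(atz(c,*(ce[i]+[x0,y0]),.075),4))
    out[n]=c
    cv2.imwrite(f"pics/{n}_z.png",cv2.resize(c["img"][y0:y1,x0:x1,::-1],None,fx=9,fy=9,interpolation=cv2.INTER_NEAREST))
for X in([.57,-.365,.082],[.57,-.365,.07]):
    print([np.round(proj(out[n],X),1) for n in out])
print([np.round(proj(out[n],r.state()["eef_pos"]),1) for n in out])
E
```

```text
top 70 [ 15  15  23  23 400] [391.2475 186.685 ] [ 0.5698 -0.3621  0.075 ]
scene 70 [ 32   8  27  23 465] [373.03225806 259.78494624] [ 0.5668 -0.3699  0.075 ]
scene 70 [12 25  9  7 36] [344.16666667 268.38888889] [ 0.4634 -0.3615  0.075 ]
[array([392.4, 186.5]), array([373.3, 257. ])]
[array([391.8, 186.7]), array([373. , 259.5])]
[array([124.4, 316.7]), array([172.7, 117.3])]
```

View pics/scene_z.png

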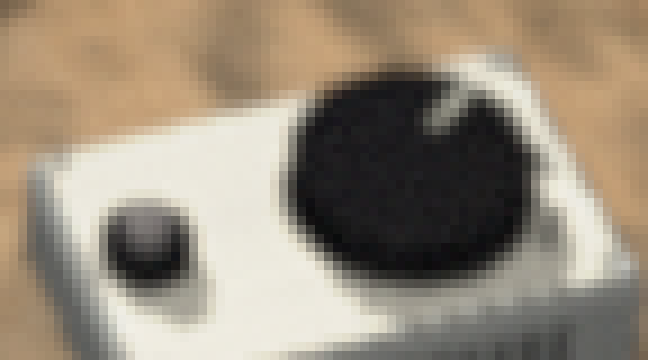

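>>> servo_tool(
  steps=[0,0,-90,13.1,-31,-2,1,0,0,-90,13.1,-31,-2,1,0,0,-90,13.1,-31,-2,1,0,0,-90,13.1,-31,-2,1,0,0,-90,13.1,-31,-2,1,0,0,-90,13.1,-31,-2,1,0,0,-90,13.1,-31,-2,1,0,0,-90,13.1,-31,-2,1,0,0,-90,13.1,-31,-2,1,0,0,-90,13.1,-31,-2,1,0,0,-90,13.1,-31,-2,1,0,0,-90,13.1,-31,-2,1],
)

```text
clock: 2.7
eef_pos: [0.4384, -0.128, 0.1875]
tool_rot: [3.141, -0.0, 1.306]
ft_force: [1.1, 0.6, 0.4]
finger_gap: -0.0004
finger_force: 0.0
```

```bash
python3 - <<'E'
from h import *
c=cams.camera("top")
for p in((391.25,186.69,.078),(388.0,213.5,.08)): print(np.round(atz(c,*p),4))
a=atz(c,340+213/6,150+105/6,.058);b=atz(c,340+180/6,150+412/6,.058);print("edge yaw",np.arctan2(*(a-b)[1::-1]))
a=atz(c,340+287/6-.4,150+160/6-.4,.082);print("mark",a)
c=cams.camera("scene")
for p in((373,257.7,.082),(373.03,259.78,.072),(343.9,264.9,.08)): print(np.round(atz(c,*p),4))
print(r.state())
E
```

```text
[ 0.5696 -0.3615  0.078 ]
[ 0.4707 -0.3459  0.08  ]
edge yaw -0.13680626666100784
mark [ 0.60818087 -0.34781259  0.082     ]
[ 0.5677 -0.3672  0.082 ]
[ 0.5684 -0.3675  0.072 ]
[ 0.4675 -0.3516  0.08  ]
{'clock': 2.8, 'joint_positions': array([-4.56287466e-01, -7.57590572e-02,  1.76273669e+00, -9.36579344e-04,
        1.45555631e+00, -1.88112705e-01]), 'qd': array([ 0.07790954, -0.06368489,  0.05171445,  0.02091697,  0.03477857,
        0.08016939]), 'tau': array([ -4.84494343, -45.07265925, -59.10826564,  -0.44888989,
        -0.8421316 ,  -2.08107635]), 'eef_pos': array([ 0.43896904, -0.13024241,  0.18640566]), 'tool_rot': array([-3.14049395e+00,  7.37818487e-04,  1.30273010e+00]), 'ft_force': array([-0.66341564,  0.68077538, -0.50097374]), 'wrist_torque': array([ 0.03408767,  0.0309845 , -0.04210329]), 'finger_force': 0.0, 'finger_gap': -0.0001461896845144391}
```

>>> servo_tool(
  steps=[0,0,0,0.9,-2,-0.3,1,0,0,0,1.8,-4,-0.6,1,0,0,0,2.6,-6,-1,1,0,0,0,3.46,-8.1,-1.5,1,0,0,0,3.46,-8.1,-2,1,0,0,0,3.46,-8.1,-2.5,1,0,0,0,3.46,-8.1,-2.5,1,0,0,0,3.46,-8.1,-2.5,1],
)

```text
clock: 3.8
eef_pos: [0.5421, -0.3679, 0.1135]
tool_rot: [3.141, 0.0, 1.308]
ft_force: [-1.3, -0.5, 0.1]
finger_gap: -0.0002
finger_force: 0.0
```

```bash
python3 - <<'E'
from h import *
c=cams.camera("scene"); cv2.imwrite("pics/s2.png",cv2.resize(c["img"][215:295,315:415,::-1],None,fx=7,fy=7,interpolation=cv2.INTER_CUBIC))
s=r.state();print(s["eef_pos"],s["tool_rot"],s["ft_force"],np.round(proj(c,s["eef_pos"]),1))
E
```

```text
[ 0.54215441 -0.36804942  0.11373554] [3.14019143e+00 6.56160573e-04 1.30789957e+00] [0.31041974 0.22183034 0.05774519] [367.  253.7]
```

View pics/s2.png

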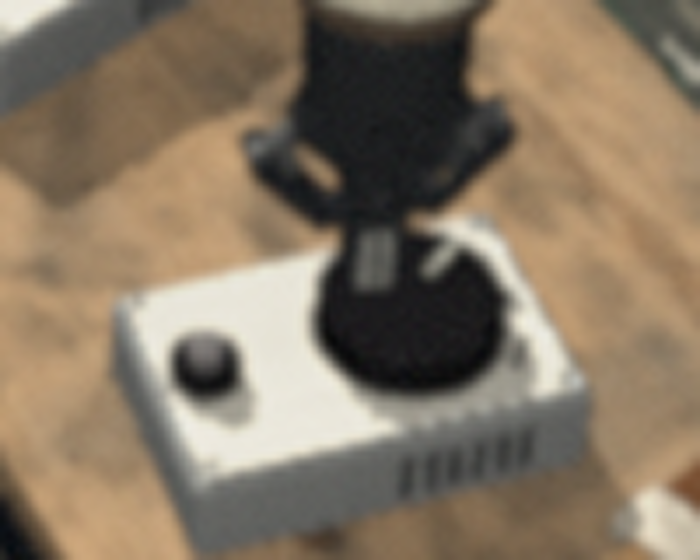

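The fingertips are over the near-left part of the dial, with the pads ending at about crop (375,290). The projection agrees with this. I'm lowering in small steps now.

>>> servo_tool(
  steps=[0,0,0,0,-0.2,-0.4,1,0,0,0,0,-0.2,-0.8,1,0,0,0,0,-0.2,-0.95,1,0,0,0,0,-0.2,-1.05,1,0,0,0,0,-0.2,-1.05,1],
)

```text
clock: 4.47
eef_pos: [0.542, -0.3753, 0.0819]
tool_rot: [3.141, 0.001, 1.307]
ft_force: [-3.9, -1.6, 11.0]
finger_gap: 0.0
finger_force: 5.7
```

>>> servo_tool(
  steps=[0,0,-5,-0.03,0.08,-0.01,1,0,0,-10,-0.05,0.16,-0.02,1,0,0,-15,-0.07,0.25,-0.02,1,0,0,-20,-0.07,0.33,-0.02,1,0,0,-25,-0.07,0.42,-0.02,1,0,0,-30,-0.07,0.5,-0.02,1,0,0,-35,-0.05,0.58,-0.02,1,0,0,-38,-0.04,0.64,-0.02,1,0,0,-38,-0.04,0.64,-0.02,1],
)

```text
clock: 5.6
eef_pos: [0.5402, -0.3557, 0.0818]
tool_rot: [3.141, 0.001, 0.643]
ft_force: [-11.9, 2.9, 20.0]
finger_gap: -0.0001
finger_force: 10.0
```

```bash
python3 - <<'E'
from h import *
c=cams.camera("scene"); cv2.imwrite("pics/s3.png",cv2.resize(c["img"][215:295,315:415,::-1],None,fx=7,fy=7,interpolation=cv2.INTER_CUBIC))
s=r.state();print(s["eef_pos"],s["tool_rot"],s["ft_force"])
E
```

```text
[ 0.54022735 -0.35579829  0.08185247] [3.14099126e+00 8.64479935e-04 6.43573725e-01] [-11.74804449   2.9578105   20.72587745]
```

View pics/s3.png

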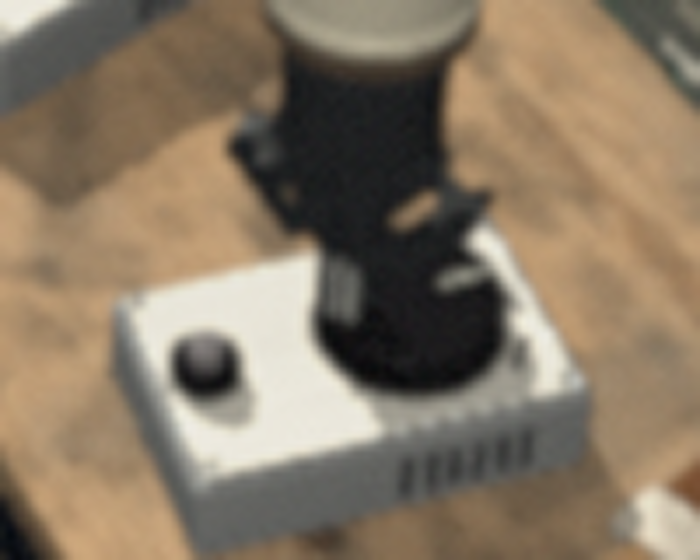

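The pointer has swung round clockwise and the box corners haven't moved. I'll lift, then move over the button.

>>> servo_tool(
  steps=[0,0,0,0,0,0.3,1,0,0,0,0,0,1,1,0,0,0,-1.2,0.1,1,1,0,0,0,-2.4,0.22,1,1,0,0,0,-2.4,0.22,1,1,0,0,0,-2.4,0.22,1,1],
)

```text
clock: 6.4
eef_pos: [0.4691, -0.3491, 0.1106]
tool_rot: [3.141, -0.0, 0.644]
ft_force: [-0.6, 0.4, 0.4]
finger_gap: 0.0004
finger_force: 0.0
```

```bash
python3 - <<'E'
from h import *
c=cams.camera("scene"); cv2.imwrite("pics/s4.png",cv2.resize(c["img"][215:295,315:415,::-1],None,fx=7,fy=7,interpolation=cv2.INTER_CUBIC))
g=c["img"][:,:,::-1].max(2)[240:280,328:400]
N,l,s_,ce=cv2.connectedComponentsWithStats((g<70).astype(np.uint8));print([(ce[i]+[328,240],s_[i,4]) for i in range(1,N) if s_[i,4]>8])
s=r.state();print(s["eef_pos"],s["tool_rot"],s["ft_force"],proj(c,s["eef_pos"]))
yaw=-.14;C=np.array([.569,-.365,.082])
for t in(0,.63,1.26):
    a=yaw+.63-t; print(t,(np.array(proj(c,C+.041*np.array([np.cos(a),np.sin(a),0])))-[315,215])*7)
E
```

```text
[(array([347.22545455, 245.38909091]), np.int32(275)), (array([372.82900433, 259.72727273]), np.int32(462)), (array([344.16666667, 268.38888889]), np.int32(36))]
[ 0.4692934  -0.34909023  0.11044951] [ 3.14113526e+00 -2.41390459e-04  6.43958967e-01] [ 0.12311406  0.79612711 -0.01040399] [np.float64(344.2910772566755), np.float64(257.7619392093681)]
0 [450.74644333 244.20112498]
0.63 [486.06562833 275.37748565]
1.26 [491.21921968 314.79980153]
```

View pics/s4.png

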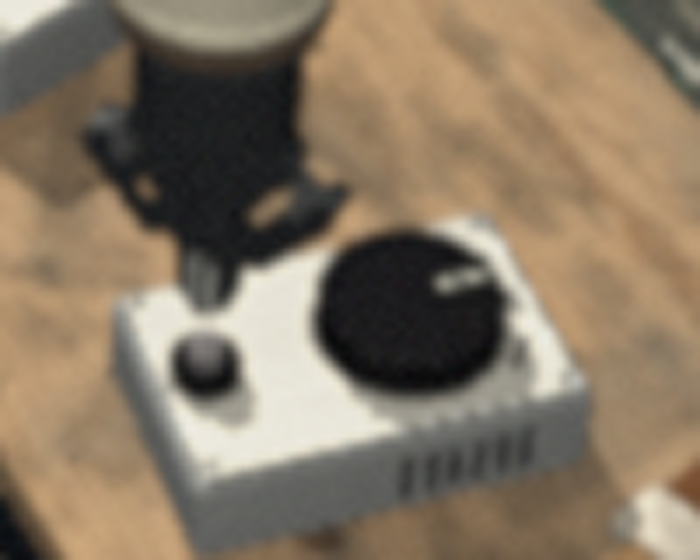

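The pointer end is at (485,275), which matches the predicted two-dot position, and the unit hasn't moved. Pressing the button.

>>> servo_tool(
  steps=[0,0,0,0,0,-0.5,1,0,0,0,0,0,-0.9,1,0,0,0,0,0,-1.1,1,0,0,0,0,0,-1.25,1,0,0,0,0,0,-1.25,1],
)

```text
clock: 7.08
eef_pos: [0.4686, -0.3487, 0.0738]
tool_rot: [-3.141, -0.0, 0.644]
ft_force: [-6.2, 7.0, 16.6]
finger_gap: -0.0003
finger_force: 8.6
```

The button has bottomed out: 16.6 N at z = 0.0738. I'll hold for a moment, then release and retreat.

>>> servo_tool(
  steps=[0,0,0,0,0,-0.02,1,0,0,0,0,0,-0.02,1,0,0,0,0,0,0.4,1,0,0,0,0,0,1.5,1,0,0,0,0,0,3,1,0,0,0,-1,3,4,1,0,0,0,-1,4,4,1,0,0,0,-1,4,4,1],
)

```text
clock: 8.07
eef_pos: [0.4385, -0.2264, 0.1943]
tool_rot: [3.139, -0.001, 0.646]
ft_force: [0.8, -1.5, 0.1]
finger_gap: 0.0001
finger_force: 0.0
```

```bash
python3 - <<'E'
from h import *
c=cams.camera("scene"); cv2.imwrite("pics/s5.png",cv2.resize(c["img"][215:295,315:415,::-1],None,fx=7,fy=7,interpolation=cv2.INTER_CUBIC))
s=r.state();print(s["eef_pos"],s["ft_force"],s["clock"])
E
```

```text
[ 0.43874915 -0.2276543   0.19383646] [ 1.04863026 -0.38919638  0.0013818 ] 8.125
```

View pics/s5.png

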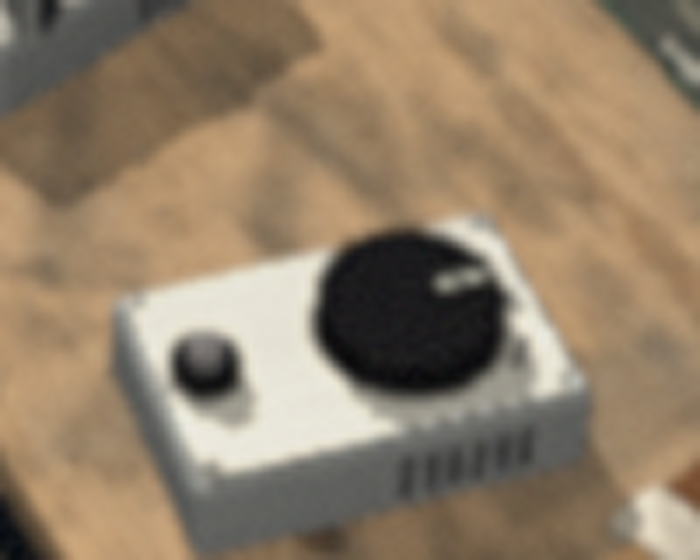

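The dial is at two dots, the button is back up, the unit hasn't moved and the arm is clear.

```bash
python3 -c "
from plant import r
print(r.finish_job())"
```

```text
the job is handed in; nothing more can be done
None
```

I turned the dial one click clockwise to the two-dot setting, then pressed the start button fully down and let it go; the controller did not move, and the job was handed in at about 8 s with the arm clear of everything.

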